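Hang the specimen mallet in its ring holder

TASK

The small wooden mallet has been left standing in the stoneware jar: lift it out and hang it back in its holder, lowering it handle first through the ring. The slotted collar on the ring may be turned, so feel for the slot by turning the mallet under light downward pressure until the head drops between the lugs, then see that it sits fully home on the collar, upright, and let go. Press only gently (never as hard as 20 N) and leave everything else on the bench where it is.

Things in the scene. Friction and masses are not known exactly. Their poses are not given: they have to be found in the camera images.
- mallet: Loose beech mallet, 0.2 to 0.3 kg. Origin: middle of the underside of its head; x along the head, z up away from the handle. It starts handle down in the jar, the underside of its head resting across the jar's rim. Grip the head across its width from above, fingertips not below its underside.
- mallet_head (a point): Centre of the mallet's head, a block 84 mm long (x), 22 mm wide (y), 30 mm high (z); 15 mm above its underside.
- handle_end (a point): Lower end of the mallet's round handle, 105 mm below the head's centre, its edge rounded. The handle is 22 mm thick and 90 mm long.
- jar_rim (a point): Centre of the mouth, at rim height (118 mm above the table), of a round white stoneware jar fixed to the table: 78 mm across its belly, rim 70 mm outside, 59 mm inside.
- holder: Grey stand fixed to the table that carries the ring; origin on the table under the ring's axis, z up. Its plate is 165 x 120 x 12 mm. A fixed steel guide ring (42 mm across, bore 31 mm) lies 87 to 101 mm above the table, below the collar.
- holder_ring (a point): On the ring's axis, at the top of the aluminium collar's flange, 118 mm above the table (68 mm across, bore 29 mm); axes as the holder's. The collar is sprung: it starts to sink at about 5 N and has sunk 8 mm at about 11 N, where it meets a hard stop; it springs back. Head fully home: underside on the flange, head centre 15 mm above this point.
- lug_tops (a point): On the ring's axis, level with the tops of four lugs, 9 mm above the flange. They form a slot 26 mm wide for the head, 17 to 30 mm out from the axis. The slot stands anywhere within 0.5 rad either way of the holder's x axis; this angle is NOT measured: look, or feel for it. Across the lugs the head's centre is 24 mm above the flange.
- rod_top (a point): Top of the rod and clamp that carry the ring, 90 mm from the ring's axis along the holder's +x, 112 mm above the table: lower than the flange.
- dish: bystander: empty glass dish, 72 mm across, 14 mm high; origin at its foot
- tray: bystander: white specimen tray 130 x 170 x 28 mm; origin at its foot
- rock: bystander: rock specimen 54 mm across, 34 mm high, in the tray; origin at its foot
- mortar: bystander: white mortar 104 mm across, 55 mm high, with its pestle (to 86 mm); origin at its foot
- wash_bottle: bystander: white bottle 64 mm across, 160 mm high; origin at its foot
- beaker: bystander: glass beaker 72 mm across, 95 mm high; origin at its foot
- slide_box: bystander: wooden slide box 92 x 102 x 34 mm; origin at its foot
- forceps: bystander: steel forceps 120 mm long, lying flat; origin at the middle
There are look-alikes about, which are no part of the job. Leave any green look-alike of the mallet alone.

How it is judged:
On the way, in this order (a step that is already met when the one before it is completed fails the run):
1. the mallet is lifted clear out of the jar (height (world z) of mallet_head above 0.24 m), for 0.1 s.
2. its handle goes down through the ring (z of mallet_head in the frame of holder_ring below 0.075 m and horizontal distance between mallet_head and holder_ring below 0.012 m and angle between mallet_head's own z axis and vertical below 0.15 rad), for 0.1 s.
At the end, for the whole second after the job is handed in: the mallet hangs at rest in the ring, upright within 0.1 rad, its head between the lugs and home on the flange (head centre 11 to 18 mm above the ring point), within 6 mm of the ring's axis, its length along the slot (within 0.65 rad of the holder's x axis) (horizontal distance between mallet_head and holder_ring below 0.006 m and angle between mallet_head's own z axis and vertical below 0.1 rad and z of mallet_head in the frame of holder_ring between 0.011 and 0.018 m and angle between the x axis of mallet_head and the x axis of holder_ring, either way round below 0.65 rad and linear speed of mallet below 0.02 m/s); the robot touches nothing.
It fails at once if the mallet is pressed with more than 20 N against the holder (contact force between mallet and holder above 20 N).
It fails at once if the robot itself pushes the holder with more than 20 N (contact force between any of the arm, the fingers and holder above 20 N).
It fails at once if another thing on the bench is shifted by more than 20 mm (distance of any of dish, tray, rock, mortar, wash_bottle, beaker, slide_box, forceps from where it was at the start of the episode above 0.02 m).
It also fails if it takes over 72 s, if anything falls off the work surface, if the arm or the gripper's body presses on something with over 40 N, if the wrist force passes 120 N, or if a joint passes its speed limit or range.

ROBOT

A 7-joint arm with a two-finger parallel gripper is mounted at the origin on the work surface. World frame = base frame: x ahead of the robot, y to its left, z up, the work surface at z = 0. Lengths are in m, angles in rad, forces in N, time in s.
With the tool pointing down it reaches from about 0.425 to 0.925 m from the base axis. Payload 6.8 kg.
Tool frame: the origin (TCP) lies at the very end of the fingers, on their centre line; the grasp point (between the pads) lies 19 mm behind it (r.grasp_offset is the distance from the TCP to the grasp point, in m); z points along the fingers, y is the line along which they close (so a half turn about z gives the same grasp; the last joint's range is limited). The gripper opens to 88 mm and grips with 3 to 60 N. Pads are 20 mm wide; open, the fingers measure 115 mm over their backs; the gripper's body (75 mm by 178 mm) begins 61 mm behind the grasp point.
Start: joints at [-1.349, 0.477, 0.022, 1.555, -0.011, 1.109, -0.083], TCP at [0.219, 0.639, 0.223] pointing down, gripper open.
Joint ranges: [-2.96, 2.96], [-0.34, 2.1], [-1.41, 1.46], [0.24, 2.44], [-1.37, 4.51], [0.17, 1.92], [-2.96, 2.96]. Speed limits (rad/s): [2.39, 2.39, 3.14, 3.14, 3.14, 3.14, 3.14].

INTERFACE

Orientations are given as a unit quaternion [x, y, z, w].
In Python, from rig import readout, imaging, sign_off, r gives the robot as it stands. The module is installed in compiled form; this text tells all that it offers.
- The arm moves only by the tool apply_moves, never from a script. Its argument "commands" is one flat list of numbers, 5 for each row, row after row: the finger opening in cm, from 0 to 8.78, then the shift along the tool's x, y, z in cm, then the turn about the tool's z in degrees. A call has exactly 10 rows; each row shifts and turns the commanded pose from where the row before left it, along the tool's axes as they then stand; what a row does not reach is not made up. A row lasts 1/8 s, in which the tool goes at most 62.5 mm and 10.7 degrees, less where a joint would pass 70% of its speed; a pose out of reach is approached as far as the arm can. A call is refused whole if a number of a shift passes 6.25 or a number of a turn 10.7, either way. A call with a gripper value outside its range is refused whole. The fingers move at their own pace and stop on an object; "newtons" is the grip in N (left out, the last holds). Time passes only in rows, so rows that do not move let the fingers close, or fill a call up. It gives the time, the measured TCP pose, the force, the opening and the grip force at its end, in the units of the state.
- readout.read_state(): the state, without advancing time (a new reading comes with each control period).
- imaging.read_camera(name): name is "scene" or "top"; returns (picture, depth): 400x640x3 uint8, red, green, blue; 400x640 float32, m along the optical axis (not along the pixel's ray), 0 where there is no reading.
- imaging.calibration(name): a dict with "camera_matrix" (3x3 intrinsics, pixels), "world_to_cam" (4x4, takes a point from world to camera coordinates). Camera axes: x right, y down, z forward; pixel columns grow to the right and rows downward; lengths in m; the calibration is good to about 2 mm. A picture is of the moment at which its call begins. calibration takes no time and is no camera call.
- sign_off(): hands the job in; it is judged then, once.
The state is a dict: "t": time; "joint_positions": joint angles; "joint_velocities": joint speeds; "joint_efforts": joint torques, N m; "eef_pos": TCP position; "ee_rot": TCP orientation; "force": force on the tool from outside, world axes, zero at the start; "ft_torque": the same for the moment, N m; "finger_gap": finger opening in m; "finger_force": force on a finger pad.
Only numpy, scipy, OpenCV 4.12 (cv2) and the standard library are available. Lean on these libraries where they do the work, as an engineer would, in place of code of your own. Each camera call takes 0.05 s, during which the arm holds its last target. There are 200 camera calls.

## Working session

There is one attempt and no reset: what is moved stays moved. The work goes in short steps, Python scripts to look and compute and a tool call to move; the robot and the scene stay as the last step left them, time stands still between calls to the robot, and variables do not carry over. Pictures are saved under pics/ and viewed, at most 10 in all, crops included, and the job is handed in when it is done.

Besides the shell and the picture viewer there is one more tool, called after "Call:" by a JSON object that holds its "op" and its "data". apply_moves: Moves the arm, as the interface text tells. Its arguments: {"type":"object","properties":{"commands":{"type":"array"},"newtons":{"type":"number"}},"required":["commands"]}

```bash
mkdir -p pics; python3 - <<'E'
from rig import readout, imaging, r
import cv2,numpy as np
for n in("scene","top"):
    p,d=imaging.read_camera(n); cv2.imwrite(f"pics/{n}0.png",p[:,:,::-1]); np.save(f"{n}0.npy",d)
    c=imaging.calibration(n); print(n,np.round(c["camera_matrix"],1).tolist(),np.round(c["world_to_cam"],3).tolist())
s=readout.read_state(); print(s["t"],s["eef_pos"],s["ee_rot"],s["force"],s["finger_gap"],r.grasp_offset)
E
```

```text
scene [[409.0, 0.0, 316.7], [0.0, 409.0, 200.8], [0.0, 0.0, 1.0]] [[-0.681, 0.732, -0.004, 0.367], [0.631, 0.584, -0.511, -0.315], [-0.371, -0.351, -0.86, 1.348], [0.0, 0.0, 0.0, 1.0]]
top [[478.7, 0.0, 318.2], [0.0, 478.7, 199.4], [0.0, 0.0, 1.0]] [[0.003, -1.0, -0.009, 0.006], [-0.991, -0.002, -0.133, 0.603], [0.133, 0.009, -0.991, 1.326], [0.0, 0.0, 0.0, 1.0]]
0.1 [0.21846865 0.6381101  0.22182494] [ 1.64180874e-01  9.86429933e-01 -7.88502571e-04 -7.73446057e-05] [0.47579231 0.49370095 0.22972912] 0.08737401796741472 0.0187
```

View pics/scene0.png

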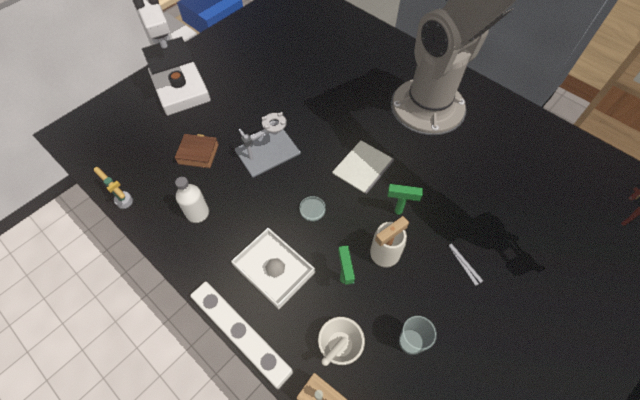

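View pics/top0.png

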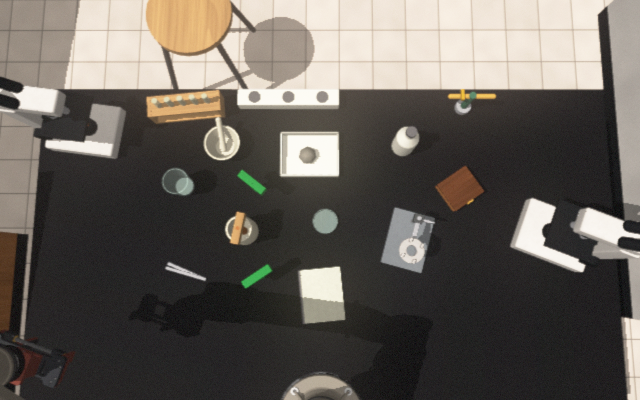

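The mallet lies across the jar at top (238,228) / scene (393,232). The ring is at top (411,250) / scene (274,122), and green look-alikes stand either side of the jar at top (252,275) and (251,182). I'll enlarge both and measure.

```bash
cat > h.py <<'E'
import numpy as np,cv2
from rig import imaging
def px2w(n,u,v,z):
    "pixel ray at height z"
    c=imaging.calibration(n);K=c["camera_matrix"];T=np.array(c["world_to_cam"]);R=T[:3,:3]
    o=-R.T@T[:3,3];d=R.T@np.linalg.inv(K)@np.array([u,v,1.]);return o+d*(z-o[2])/d[2]
def cloud(n,D):
    c=imaging.calibration(n);K=np.array(c["camera_matrix"]);T=np.array(c["world_to_cam"])
    v,u=np.mgrid[:400,:640];P=np.stack([(u-K[0,2])*D/K[0,0],(v-K[1,2])*D/K[1,1],D],-1)
    return (P-T[:3,3])@T[:3,:3]
E
python3 - <<'E'
from h import *
t=cv2.imread("pics/top0.png");s=cv2.imread("pics/scene0.png")
f=lambda i,u,v,w,h,k:cv2.resize(i[v:v+h,u:u+w],None,fx=k,fy=k,interpolation=cv2.INTER_CUBIC)
a=f(t,215,205,50,37,8);b=f(t,380,225,50,37,8);c=f(s,368,207,50,37,8);d=f(s,235,100,50,37,8)
cv2.imwrite("pics/c0.png",np.vstack([np.hstack([a,b]),np.hstack([c,d])]))
P=cloud("top",np.load("top0.npy"))
hsv=cv2.cvtColor(t,cv2.COLOR_BGR2HSV)
# mallet head top: points in jar region above 0.135
sub=np.zeros((400,640),bool);sub[205:242,215:265]=1
m=sub&(P[...,2]>.135);q=P[m];print("mallet",m.sum(),q.mean(0),q[:,2].min(),q[:,2].max(),cv2.minAreaRect((q[:,:2]*1000).astype(np.float32)))
sub[:]=0;sub[225:275,380:440]=1
m=sub&(P[...,2]>.112)&(P[...,2]<.135);q=P[m];print("coll",m.sum(),cv2.minEnclosingCircle((q[:,:2]*1000).astype(np.float32)),q.mean(0))
m=sub&(P[...,2]>.006)&(P[...,2]<.02);q=P[m];print("plate",cv2.minAreaRect((q[:,:2]*1000).astype(np.float32)))
sub[:]=0;sub[255:295,235:275]=1
m=sub&(P[...,2]>.04);q=P[m];print("green1",q[:,2].max(),cv2.minAreaRect((q[:,:2]*1000).astype(np.float32)))
sub[:]=0;sub[165:200,230:270]=1
m=sub&(P[...,2]>.01);q=P[m];print("green2",q[:,2].max(),cv2.minAreaRect((q[:,:2]*1000).astype(np.float32)))
E
```

```text
mallet 270 [0.51483391 0.21364654 0.16451871] 0.1352837344381043 1.3946178940579552 ((489.63653564453125, 107.5594253540039), (251.12289428710938, 79.12113952636719), 76.51787567138672)
coll 419 ((458.61810302734375, -242.2180938720703), 34.848567962646484) [ 0.45773216 -0.24120814  0.11849094]
plate ((463.03271484375, -254.13162231445312), (140.38430786132812, 168.64125061035156), 0.13209198415279388)
green1 1.3946178940579552 ((409.2147521972656, 105.2290267944336), (42.535865783691406, 218.441650390625), 17.561134338378906)
green2 1.3946178940579552 ((551.6019287109375, 100.74649047851562), (333.7463073730469, 30.179075241088867), 44.44027328491211)
```

View pics/c0.png

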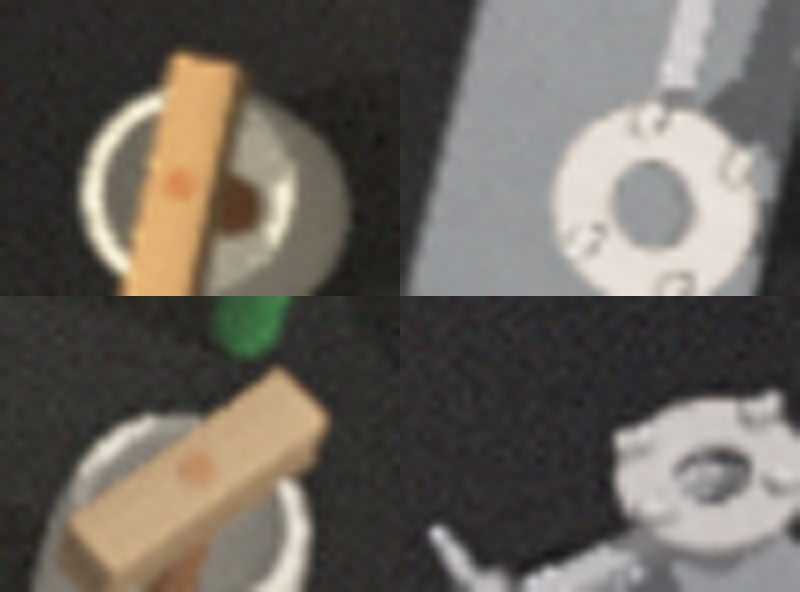

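The crop shows the head top across the jar, tilted about 14° clockwise from image-up. The lugs are at crop (650,118), (738,165), (587,238), (677,285) around the bore at (653,203). I'll convert these to world positions.

```bash
python3 - <<'E'
from h import *
P=cloud("top",np.load("top0.npy"));D=np.load("top0.npy");t=cv2.imread("pics/top0.png")
u=lambda x,y:(380+(x-400+.5)/8-.5,225+(y+.5)/8-.5)
L=np.array([px2w("top",*u(*p),.127)[:2] for p in[(650,118),(738,165),(587,238),(677,285)]])
print(L,L.mean(0)); a=(L[0]+L[1]-L[2]-L[3]);print("slot deg",np.degrees(np.arctan2(a[1],a[0])))
print("bore",px2w("top",*u(653,203),.116))
ok=(D>.3)&(P[...,2]<.3)
def rect(v0,v1,u0,u1,lo,hi,er=0):
    s=np.zeros((400,640),np.uint8);s[v0:v1,u0:u1]=1;m=(s>0)&ok&(P[...,2]>lo)&(P[...,2]<hi)
    q=P[m];print(m.sum(),q.mean(0).round(4),np.median(q[:,2]).round(4),cv2.minAreaRect((q[:,:2]*1000).astype(np.float32)));return q
rect(205,250,215,265,.14,.16);
rect(225,280,380,440,.112,.122);rect(200,245,410,440,.08,.117)
rect(255,295,235,275,.05,.25);rect(165,200,230,270,.01,.25)
# head by colour
hsv=cv2.cvtColor(t,cv2.COLOR_BGR2HSV);s=np.zeros((400,640),bool);s[205:250,222:255]=1
m=s&(hsv[...,1]>80)&(hsv[...,2]>130);v,uu=np.nonzero(m);r=cv2.minAreaRect(np.c_[uu,v].astype(np.float32));b=cv2.boxPoints(r)
W=np.array([px2w("top",*p,.148)[:2] for p in b]);print("head",r,W,W.mean(0),np.median(P[m&ok][:,2]))
E
```

```text
[[ 0.48584875 -0.23799153]
 [ 0.47049849 -0.26656268]
 [ 0.44646186 -0.21646282]
 [ 0.43124632 -0.24561419]] [ 0.45851385 -0.2416578 ]
slot deg -28.375877316967504
bore [ 0.45827973 -0.24037898  0.116     ]
274 [0.5136 0.2176 0.1463] 0.1463 ((513.7947998046875, 218.15911865234375), (23.55937957763672, 83.25337219238281), 79.76258850097656)
362 [ 0.458  -0.2413  0.1173] 0.1174 ((457.80584716796875, -240.8883819580078), (65.907470703125, 66.17788696289062), 55.46289825439453)
232 [ 0.5251 -0.2633  0.1021] 0.1014 ((509.8554382324219, -270.41436767578125), (57.487552642822266, 86.20172882080078), 72.91456604003906)
292 [0.389  0.1675 0.1172] 0.1182 ((388.571533203125, 168.85105895996094), (22.361080169677734, 84.67349243164062), 33.83291244506836)
273 [0.6389 0.1864 0.1159] 0.1181 ((641.0346069335938, 188.32846069335938), (85.55120849609375, 22.115787506103516), 51.430030822753906)
head ((236.60479736328125, 227.62734985351562), (8.858450889587402, 31.98312759399414), 11.888657569885254) [[0.47547359 0.23816052]
 [0.55736783 0.223153  ]
 [0.5526124  0.20026571]
 [0.47081342 0.21545847]] [0.51406681 0.21925943] 0.14616886958200292
```

Call:
{"op": "apply_moves", "data": {"commands": [6,0,0,0,-8.6,6,-4,-4,0,0,6,-4,-4,0,0,6,-4,-4,0,0,6,-4,-4,0,0,6,-4,-4,0,0,6,-4,-4,0,0,6,-4,-4,0,0,6,-4,-4,0,0,6,0,0,0,0], "newtons": 20}}

```text
t: 1.35
eef_pos: [0.4788, 0.2614, 0.2225]
ee_rot: [0.094, 0.996, -0.001, 0.0]
force: [0.7, -0.2, -0.5]
finger_gap: 0.06
finger_force: 0.0
```

Call:
{"op": "apply_moves", "data": {"commands": [6,-1.5,-1.2,0,0,6,-1.5,-1.2,0,0,6,-1.26,-1.15,0,0,6,0,0,1.6,0,6,0,0,1.6,0,6,0,0,1.6,0,6,0,0,1.6,0,6,0,0,1.2,0,6,0,0,0.8,0,6,0,0,0,0]}}

```text
t: 2.6
eef_pos: [0.5116, 0.2239, 0.1381]
ee_rot: [0.09, 0.996, -0.0, -0.0]
force: [-0.1, 0.7, 0.3]
finger_gap: 0.0601
finger_force: 0.0
```

```bash
python3 - <<'E'
from h import *
from rig import readout
s=readout.read_state();print(s["eef_pos"],s["ee_rot"],s["force"])
o=[]
for n,(u,v) in(("top",(200,195)),("scene",(335,170))):
    p,d=imaging.read_camera(n);o.append(cv2.resize(p[v:v+90,u:u+90,::-1],None,fx=4.4,fy=4.4,interpolation=cv2.INTER_CUBIC))
cv2.imwrite("pics/g1.png",np.hstack(o))
E
```

```text
[0.51160558 0.22393712 0.13813927] [ 8.97576026e-02  9.95963558e-01 -2.34070203e-04 -3.31449258e-04] [-0.14825059  0.69669832  0.34998853]
```

View pics/g1.png

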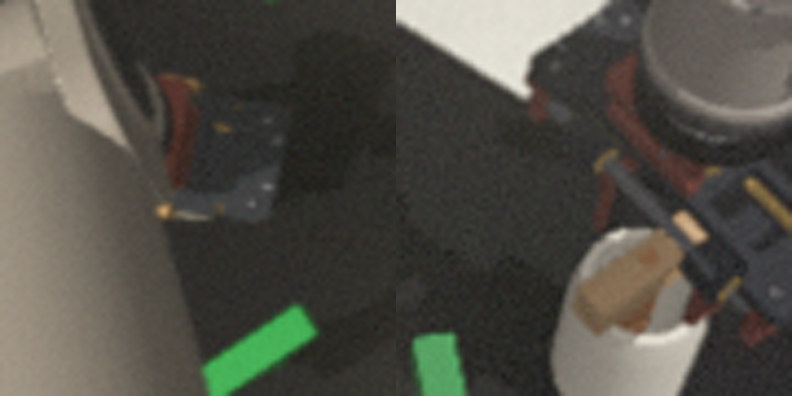

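The head lies between the fingers at scene crop (640,280), and the gripper is clear of the jar and the green mallets. I'll correct the last 5 mm, go down and close.

Call:
{"op": "apply_moves", "data": {"commands": [6,-0.3,-0.5,0.4,0,6,0,0,0.5,0,6,0,0,0.5,0,6,0,0,0,0,1.5,0,0,0,0,1.5,0,0,0,0,1.5,0,0,0,0,1.5,0,0,0,0,1.5,0,0,0,0,1.5,0,0,0,0], "newtons": 20}}

```text
t: 3.95
eef_pos: [0.514, 0.2189, 0.1248]
ee_rot: [0.09, 0.996, 0.0, 0.0]
force: [-0.1, 0.6, 0.0]
finger_gap: 0.0219
finger_force: 20.0
```

Call:
{"op": "apply_moves", "data": {"commands": [1.5,0,0,0,0,1.5,0,0,-1,0,1.5,0,0,-2,0,1.5,0,0,-2,0,1.5,0,0,-2,0,1.5,0,0,-2,0,1.5,0,0,-2,0,1.5,0,0,-2,0,1.5,0,0,-1.5,0,1.5,0,0,-0.5,0], "newtons": 40}}

```text
t: 5.2
eef_pos: [0.514, 0.2184, 0.2755]
ee_rot: [0.09, 0.996, 0.0, 0.0]
force: [-0.1, 0.4, -2.0]
finger_gap: 0.0215
finger_force: 40.0
```

Call:
{"op": "apply_moves", "data": {"commands": [1.5,0,0,0,9,1.5,0,0,0,9,1.5,-0.8,-2,0,0,1.5,-1.7,-4.3,0,0,1.5,-1.7,-4.3,0,0,1.5,-1.7,-4.3,0,0,1.5,-1.7,-4.3,0,0,1.5,-1.7,-4.3,0,0,1.5,-1.7,-4.3,0,0,1.5,-0.8,-2,0,0]}}

```text
t: 6.45
eef_pos: [0.4744, -0.104, 0.2744]
ee_rot: [0.245, 0.969, -0.0, -0.0]
force: [-0.9, 1.2, -2.5]
finger_gap: 0.0215
finger_force: 40.0
```

Call:
{"op": "apply_moves", "data": {"commands": [1.5,-0.7,-1.8,0,0,1.5,-1.1,-2.8,0,0,1.5,-1.1,-2.8,0,0,1.5,-1.1,-2.8,0,0,1.5,-0.7,-1.7,0,0,1.5,-0.4,-0.9,0,0,1.5,0,0,0,0,1.5,0,0,0,0,1.5,0,0,0,0,1.5,0,0,0,0]}}

```text
t: 7.7
eef_pos: [0.4609, -0.236, 0.2746]
ee_rot: [0.244, 0.97, 0.0, -0.0]
force: [0.3, 0.4, -2.9]
finger_gap: 0.0219
finger_force: 40.0
```

```bash
python3 - <<'E'
from h import *
from rig import readout
s=readout.read_state();print(s["t"],s["eef_pos"],s["ee_rot"],s["force"])
o=[]
for n,(u,v) in(("top",(370,205)),("scene",(220,60))):
    p,d=imaging.read_camera(n);np.save(n+"2.npy",d);o.append(cv2.resize(p[v:v+90,u:u+90,::-1],None,fx=4.4,fy=4.4,interpolation=cv2.INTER_CUBIC))
cv2.imwrite("pics/g2.png",np.hstack(o))
c=imaging.calibration("scene");K=c["camera_matrix"];T=np.array(c["world_to_cam"])
for w in[(.4583,-.241,.118),(.4583,-.241,.179),(.4583,-.241,.269)]:
    q=K@(T[:3,:3]@w+T[:3,3]);q=q[:2]/q[2];print(w,q,(q-[220,60])*4.4+[396,0])
E
```

```text
7.7 [ 0.46087967 -0.23603916  0.2746212 ] [ 2.43834759e-01  9.69816786e-01  9.44008214e-05 -5.56254455e-05] [ 0.31808009  0.40487615 -2.85179742]
(0.4583, -0.241, 0.118) [273.82171804 120.86297817] [632.81555936 267.79710395]
(0.4583, -0.241, 0.179) [271.69475677 105.58263188] [623.4569298  200.56358027]
(0.4583, -0.241, 0.269) [268.16137264  80.19837404] [607.91003961  88.87284576]
```

View pics/g2.png

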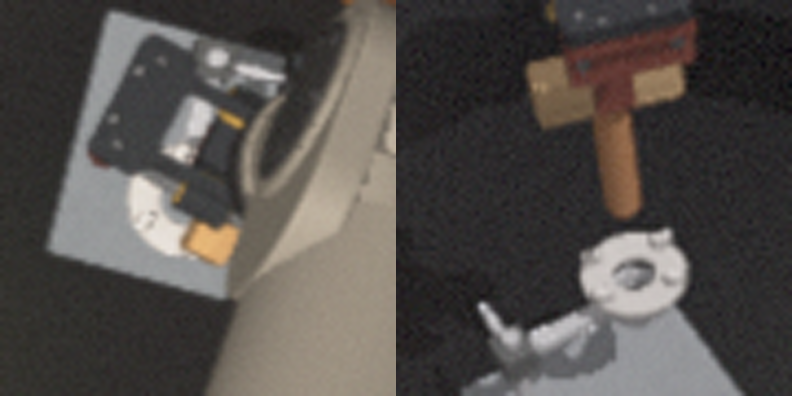

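Scene shows the handle hanging vertical, its end at crop (624,206), just short of the bore at crop (635,273). I'll cross-check the handle–ring offset with depth from this one camera.

```bash
python3 - <<'E'
from h import *
from scipy.optimize import least_squares as ls
P=cloud("scene",np.load("scene2.npy"))
s=P[100:140,245:290].reshape(-1,3);q=s[(s[:,2]>.112)&(s[:,2]<.124)]
print("flange",len(q),cv2.minEnclosingCircle((q[:,:2]*1000).astype(np.float32)),np.median(q[:,2]))
h=P[75:115,245:290].reshape(-1,3);h=h[(h[:,2]>.18)&(h[:,2]<.25)&(np.hypot(h[:,0]-.46,h[:,1]+.236)<.03)]
f=lambda p:np.hypot(h[:,0]-p[0]-p[2]*(h[:,2]-.2),h[:,1]-p[1]-p[3]*(h[:,2]-.2))-.011
o=ls(f,[.46,-.236,0,0],loss="soft_l1",f_scale=.002);print("handle",len(h),o.x,np.std(f(o.x)))
E
```

```text
flange 284 ((488.63934326171875, -246.54299926757812), 62.03942108154297) 0.1179363323266327
handle 148 [ 0.46220766 -0.2385772   0.00799604  0.00434037] 0.001267258870376277
```

```bash
python3 - <<'E'
from h import *
from scipy.optimize import minimize
for n in("scene0","scene2","top0"):
    P=cloud(n[:-1],np.load(n+".npy")).reshape(-1,3)
    q=P[(abs(P[:,2]-.118)<.004)&(np.hypot(P[:,0]-.459,P[:,1]+.24)<.042)][:,:2]
    # best annulus 14.5..34 mm
    c=lambda p:np.sum(np.clip(.0145-np.hypot(*(q-p).T),0,None)**1+np.clip(np.hypot(*(q-p).T)-.034,0,None)**1)
    print(n,len(q),minimize(c,[.459,-.24],method="Nelder-Mead",options=dict(xatol=1e-5,fatol=1e-9)).x,q.mean(0))
E
```

```text
scene0 254 [ 0.46101244 -0.2399631 ] [ 0.46153839 -0.23910162]
scene2 256 [ 0.46048045 -0.24006337] [ 0.46106985 -0.23914288]
top0 339 [ 0.45756202 -0.24142289] [ 0.45788327 -0.24118846]
```

Call:
{"op": "apply_moves", "data": {"commands": [1.5,0,-0.2,0,0,1.5,0,-0.2,0,0,1.5,0,0,1,0,1.5,0,0,1,0,1.5,0,0,1,0,1.5,0,0,1,0,1.5,0,0,0.7,0,1.5,0,0,0.3,0,1.5,0,0,0,0,1.5,0,0,0,0]}}

```text
t: 9.05
eef_pos: [0.4591, -0.2403, 0.225]
ee_rot: [0.244, 0.97, -0.0, 0.0]
force: [0.1, -0.5, -3.2]
finger_gap: 0.0215
finger_force: 40.0
```

```bash
python3 - <<'E'
from h import *
from rig import readout
s=readout.read_state();print(s["t"],s["eef_pos"],s["ee_rot"],s["force"])
o=[]
for n,(u,v) in(("top",(370,205)),("scene",(245,85))):
    p,d=imaging.read_camera(n);np.save(n+"3.npy",d);w=60 if n=="scene" else 90;o.append(cv2.resize(p[v:v+w,u:u+w,::-1],(396,396),interpolation=cv2.INTER_CUBIC))
cv2.imwrite("pics/g3.png",np.hstack(o))
E
```

```text
9.05 [ 0.45906874 -0.24026817  0.22495693] [ 2.44450546e-01  9.69661710e-01 -5.56780106e-06  3.13400184e-04] [ 0.1067136  -0.54704937 -3.20128537]
```

View pics/g3.png

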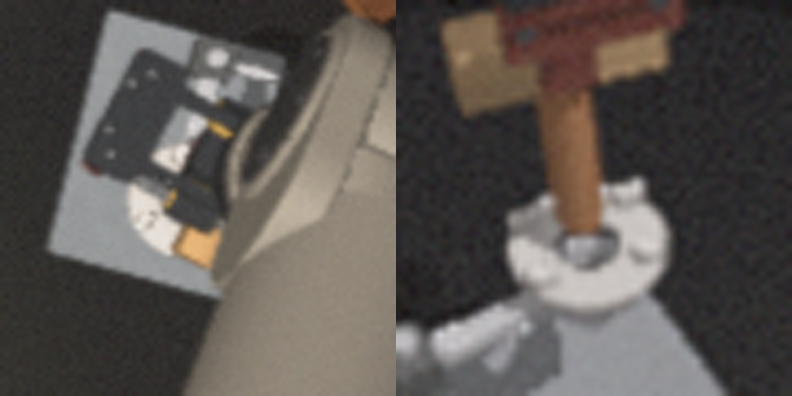

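Scene shows the handle end at crop (579,225) just above the bore at (587,245), about 2–3 mm off towards −y. I'll nudge it and lower slowly.

Call:
{"op": "apply_moves", "data": {"commands": [1.5,0.1,0.2,0,0,1.5,0,0,0,0,1.5,0,0,0.3,0,1.5,0,0,0.3,0,1.5,0,0,0.3,0,1.5,0,0,0.3,0,1.5,0,0,0.3,0,1.5,0,0,0.1,0,1.5,0,0,0,0,1.5,0,0,0,0]}}

```text
t: 10.4
eef_pos: [0.459, -0.2379, 0.2087]
ee_rot: [0.244, 0.97, 0.0, 0.0]
force: [-0.8, -0.3, -2.6]
finger_gap: 0.0221
finger_force: 40.0
```

Call:
{"op": "apply_moves", "data": {"commands": [1.5,0,0,0.3,0,1.5,0,0,0.3,0,1.5,0,0,0.3,0,1.5,0,0,0.3,0,1.5,0,0,0.3,0,1.5,0,0,0.3,0,1.5,0,0,0.3,0,1.5,0,0,0.2,0,1.5,0,0,0,0,1.5,0,0,0,0]}}

```text
t: 11.65
eef_pos: [0.459, -0.238, 0.1857]
ee_rot: [0.244, 0.97, -0.0, 0.0]
force: [-0.9, -0.5, -2.3]
finger_gap: 0.0219
finger_force: 40.0
```

Call:
{"op": "apply_moves", "data": {"commands": [1.5,0,0,0.5,0,1.5,0,0,0.6,0,1.5,0,0,0.6,0,1.5,0,0,0.6,0,1.5,0,0,0.6,0,1.5,0,0,0.6,0,1.5,0,0,0.6,0,1.5,0,0,0.4,0,1.5,0,0,0,0,1.5,0,0,0,0]}}

```text
t: 12.9
eef_pos: [0.459, -0.238, 0.1408]
ee_rot: [0.244, 0.97, -0.0, 0.0]
force: [0.2, 0.4, -3.6]
finger_gap: 0.0215
finger_force: 40.0
```

```bash
python3 - <<'E'
from h import *
from rig import readout
s=readout.read_state();print(s["t"],s["eef_pos"],s["ee_rot"],s["force"],s["ft_torque"])
o=[]
for n,(u,v) in(("top",(380,220)),("scene",(245,85))):
    p,d=imaging.read_camera(n);w=60;o.append(cv2.resize(p[v:v+w,u:u+w,::-1],(396,396),interpolation=cv2.INTER_CUBIC))
cv2.imwrite("pics/g4.png",np.hstack(o))
E
```

```text
12.9 [ 0.45901565 -0.23797628  0.14078274] [ 2.44453653e-01  9.69660969e-01 -4.67107728e-06  1.27508896e-04] [ 0.18639892  0.39684169 -3.55313984] [-0.0739361   0.02117268  0.01611874]
```

View pics/g4.png

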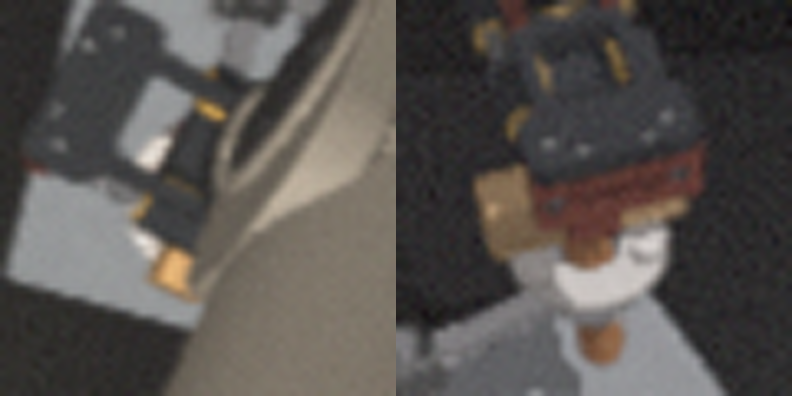

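The handle is through the ring, with its end visible below the collar at scene crop (600,340) and no side load. Now I'll lower gently past lug height and watch the force.

Call:
{"op": "apply_moves", "data": {"commands": [1.5,0,0,0.2,0,1.5,0,0,0.2,0,1.5,0,0,0.2,0,1.5,0,0,0.2,0,1.5,0,0,0.2,0,1.5,0,0,0.1,0,1.5,0,0,0,0,1.5,0,0,0,0,1.5,0,0,0,0,1.5,0,0,0,0]}}

```text
t: 14.25
eef_pos: [0.459, -0.2379, 0.1297]
ee_rot: [0.244, 0.97, 0.0, 0.0]
force: [-0.6, 0.5, -3.2]
finger_gap: 0.0217
finger_force: 40.0
```

Call:
{"op": "apply_moves", "data": {"commands": [1.5,0,0,0.1,0,1.5,0,0,0.1,0,1.5,0,0,0.1,0,1.5,0,0,0.1,0,1.5,0,0,0.05,0,1.5,0,0,0,0,1.5,0,0,0,0,1.5,0,0,0,0,1.5,0,0,0,0,1.5,0,0,0,0]}}

```text
t: 15.5
eef_pos: [0.4589, -0.2379, 0.1252]
ee_rot: [0.244, 0.97, 0.0, 0.0]
force: [0.1, 0.2, -2.1]
finger_gap: 0.0219
finger_force: 40.0
```

Call:
{"op": "apply_moves", "data": {"commands": [1.5,0,0,0.05,0,1.5,0,0,0.05,0,1.5,0,0,0.05,0,1.5,0,0,0,0,1.5,0,0,0,0,1.5,0,0,0,0,1.5,0,0,0,0,1.5,0,0,0,0,1.5,0,0,0,0,1.5,0,0,0,0]}}

```text
t: 16.75
eef_pos: [0.4589, -0.2379, 0.1237]
ee_rot: [0.244, 0.97, -0.0, 0.0]
force: [-1.1, 0.1, 2.3]
finger_gap: 0.0218
finger_force: 40.0
```

The contact force is about 5 N at flange height, so the head is in the slot and home. I'll release.

Call:
{"op": "apply_moves", "data": {"commands": [1.5,0,0,-0.05,0,1.5,0,0,0,0,2.4,0,0,0,0,2.8,0,0,0,0,3.4,0,0,0,0,4,0,0,0,0,4,0,0,0,0,4,0,0,0,0,4,0,0,0,0,4,0,0,0,0], "newtons": 10}}

```text
t: 18.0
eef_pos: [0.4589, -0.2379, 0.1241]
ee_rot: [0.244, 0.97, 0.0, -0.0]
force: [0.2, 0.6, -0.2]
finger_gap: 0.0399
finger_force: 0.0
```

Call:
{"op": "apply_moves", "data": {"commands": [4,0,0,-0.5,0,4,0,0,-1,0,4,0,0,-1.5,0,4,0,0,-2,0,4,0,0,-3,0,4,0,0,-3,0,4,0,0,-3,0,4,0,0,-3,0,4,0,0,-2,0,4,0,0,0,0]}}

```text
t: 19.25
eef_pos: [0.4596, -0.2385, 0.3163]
ee_rot: [0.245, 0.97, 0.0, 0.002]
force: [-0.8, 0.2, -0.4]
finger_gap: 0.0401
finger_force: 0.0
```

Call:
{"op": "apply_moves", "data": {"commands": [4,2,4,0,0,4,2,4,0,0,4,2,4,0,0,4,2,4,0,0,4,2,4,0,0,4,0,4,0,0,4,0,0,0,0,4,0,0,0,0,4,0,0,0,0,4,0,0,0,0]}}

```text
t: 20.5
eef_pos: [0.4844, 0.0198, 0.3142]
ee_rot: [0.245, 0.969, 0.0, 0.0]
force: [-0.2, 0.8, -0.5]
finger_gap: 0.0399
finger_force: 0.0
```

```bash
python3 - <<'E'
from h import *
from rig import readout
s=readout.read_state();print(s["t"],s["eef_pos"],s["force"])
o=[]
for n,(u,v) in(("top",(380,220)),("scene",(245,85))):
    p,d=imaging.read_camera(n);w=60;o.append(cv2.resize(p[v:v+w,u:u+w,::-1],(396,396),interpolation=cv2.INTER_CUBIC))
    P=cloud(n,d);P=P.reshape(-1,3);q=P[(P[:,2]>.137)&(P[:,2]<.16)&(np.hypot(P[:,0]-.459,P[:,1]+.24)<.055)]
    A=np.linalg.lstsq(np.c_[q[:,:2]-q[:,:2].mean(0),np.ones(len(q))],q[:,2],rcond=None)[0]
    print(n,len(q),cv2.minAreaRect((q[:,:2]*1000).astype(np.float32)),np.median(q[:,2]),A)
cv2.imwrite("pics/g5.png",np.hstack(o))
E
```

```text
20.5 [0.48440021 0.01981451 0.31421122] [-0.21455954  0.77520405 -0.47180658]
top 293 ((458.67730712890625, -240.35189819335938), (22.365724563598633, 84.5451889038086), 61.447025299072266) 0.14692212784958927 [-0.0201183  -0.051996    0.14679785]
scene 259 ((461.6551513671875, -239.6002655029297), (26.532609939575195, 83.80919647216797), 64.30939483642578) 0.14692421158426722 [-0.12168062 -0.21651039  0.14595671]
```

View pics/g5.png

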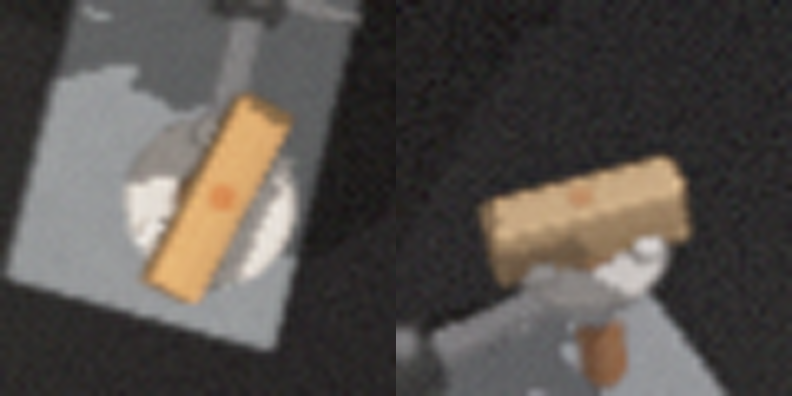

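The head sits level between the lugs at top crop (221,197). Its top is at 0.147 m, which is home, and it is centred on the collar within about 1 mm. The arm is clear.

```bash
python3 -c "
from rig import sign_off;print(sign_off())"
```

```text
the job is handed in; nothing more can be done
None
```

The mallet hangs in its holder, head between the lugs and home on the collar, released with the arm clear and peak pressing force read at about 5 N. The job is handed in at about 20.6 s; no verdict came back.

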